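Dress the lamp house land and hover its cover for screwing

ROBOT

A 6-joint arm with a two-finger parallel gripper is mounted at the origin on the work surface. World frame = base frame: x ahead of the robot, y to its left, z up, the work surface at z = 0. Lengths are in m, angles in rad, forces in N, time in s.
With the tool pointing down it reaches from about 0.3 to 0.775 m from the base axis. Payload 14.6 kg.
Tool frame: the origin (TCP) lies at the very end of the fingers, on their centre line; the grasp point (between the pads) lies 19 mm behind it; z points along the fingers, y is the line along which they close (so a half turn about z gives the same grasp; the last joint's range is limited). The gripper opens to 94 mm and grips with 3 to 60 N. Pads are 16 mm wide; open, the fingers measure 119 mm over their backs; the gripper's body (75 mm by 177 mm) begins 78 mm behind the grasp point.
Start: joints at [-1.306, 0.3, 1.521, -0, 1.321, -0.067], TCP at [0.179, -0.52, 0.205] pointing down, gripper open.
Joint ranges: [-3.03, 3.03], [-0.79, 2.21], [0.23, 2.52], [-1.04, 4.18], [0, 3.07], [-2.55, 2.55]. Speed limits (rad/s): [2.22, 2.22, 2.57, 3.14, 3.14, 3.14].

INTERFACE

Orientations are given as [roll, pitch, yaw] about the fixed x, y, z axes, in that order (R = Rz(yaw) Ry(pitch) Rx(roll)).
In Python, from station import ctrl gives the robot as it stands.
- The arm moves only by the tool move_arm, never from a script. Its argument "increments" is a list of rows, each a list of 7 numbers: the opening, from 0 (shut) to 1 (fully open), then the shift along the tool's x, y, z in units of 50 mm (1.0 is 50 mm), then the turn, a rotation vector about the tool's x, y, z in rad. In form: [[claw, tx, ty, tz, rx, ry, rz], ...]. A call has 1 to 20 rows; each row shifts and turns the commanded pose from where the row before left it, along the tool's axes as they then stand; what a row does not reach is not made up. A row lasts 1/10 s, in which the tool goes at most 50 mm and 8.59 degrees, less where a joint would pass 70% of its speed; a pose out of reach is approached as far as the arm can. A call is refused whole if a number of a shift passes 1 or a number of a turn 0.15, either way. A call with a gripper value outside its range is refused whole. The fingers move at their own pace and stop on an object; "force" is the grip in N (left out, the last holds). Time passes only in rows, so rows that do not move let the fingers close. It gives the time, the measured TCP pose, the force, the opening and the grip force at its end, in the units of the state.
- ctrl.get_obs(): the state, without advancing time (a new reading comes with each control period).
- ctrl.camera(name): name is "scene" or "top" or "wrist"; returns a dict with "color" (384x512x3 uint8, blue, green, red), "K" (3x3 intrinsics, pixels), "pose" (4x4, takes a point from camera to world coordinates); the wrist camera has in their place "tool_from_camera" (4x4, takes a point from camera to tool coordinates, whose origin is the TCP and whose axes are the flange's). Camera axes: x right, y down, z forward; pixel columns grow to the right and rows downward; lengths in m; the calibration is good to about 2 mm. A picture is of the moment at which its call begins: read the wrist's pose just before it. There is no depth.
- ctrl.hand_in(): hands the job in; it is judged then, once.
Trained networks look in a picture, given as the dict that the camera call returned (one of the last four; its "shot" number tells which), for a name from the list of things; names that differ only in an ending like _2 or _b are one class to them, and where a whole thing is asked for, a point or a joint stands for the part that bears it (a point fixed in the world has none). Each returns a list of dicts, best first, with "conf" (0 to 1); they miss things now and then, are a little off and sometimes report something else, mostly with a low value. They report only what shows in the picture. A call takes as long as a camera call. They do not tell look-alikes from the thing itself.
- ctrl.cut_out(name, picture): "mask" (384x512 bool, what is visible of it) and "centre" ([row, column] in pixels, amid what is visible of it).
The state is a dict: "time_s": time; "qpos": joint angles; "joint_vel": joint speeds; "tau": joint torques, N m; "ee_pos": TCP position; "eef_rot": TCP orientation; "force": force on the tool from outside, world axes, zero at the start; "moment": the same for the moment, N m; "grip_width": finger opening in m; "grip_force": force on a finger pad.
Only numpy, scipy, OpenCV 4.12 (cv2) and the standard library are available. Lean on these libraries where they do the work, as an engineer would, in place of code of your own. Each camera call takes 0.05 s, during which the arm holds its last target. There are 200 camera calls.

TASK

With the sprung lapping block, rub the broad land on the robot's side of the open microscope lamp house from its right end to its left end as seen from the robot: its foot starts and finishes flush with the land's ends and stays lightly pressed on its spring all the way, then stand the block back on clear bench and let it go. Then pick up the cover plate and hold it level about a centimetre above the lamp house, the right way round and not touching it, so that each threaded hole shows whole through its cover hole, ready for a colleague to start the screws. Finish still holding the cover there, and leave everything else on the bench where it is.

Things in the scene. Friction and masses are not known exactly. Their poses are not given: they have to be found in the camera images.
- house: open microscope lamp house, an aluminium casting fixed to the bench, 110 mm (its x) by 140 mm (its y), top face level, 60 mm above the bench; origin on the bench under its centre. Its -x side, nearest the robot, has the broad land; a dark tube, 36 mm diameter, sticks out 22 mm on its +x side. It stands elsewhere and turned (within 0.3 rad) in each run
- house_land (a point): centre of the broad land, the flat strip of the top face on the robot's side, 34 mm wide along its x and 140 mm long along its y; point on the top face (60 mm above the bench), axes as house: x away from the robot across the strip, y to the robot's left along the strip, z up
- cover: bare aluminium cover plate, 110 mm (its x) by 140 mm (its y), 5 mm thick, about 0.3 kg, four 14 mm holes, a dark bow handle across its middle; origin at the centre of its underside; starts flat on the bench, handle up, right of the lamp house, x axis within 0.45 rad of straight ahead. The holes form a trapezium (closer pair on its -x side): fits one way only, axes parallel to the lamp house's
- cover_bar (a point): centre of the handle bar to grasp, 34 mm above the plate's underside (29 mm above its upper face); the bar is 14 mm thick (along x, the way to pinch it), 74 mm long (along y) and 14 mm high; legs at its two ends; axes as cover
- lap: sprung lapping block, 64 mm tall: a grey upright grip block over a dark flat foot with two steel pins between them; about 0.2 kg; origin under its centre, at the underside of the unpressed foot; starts standing on its foot at the far left or far right of the bench, its x axis within 0.5 rad of straight ahead
- lap_grip (a point): grasp point in the grey grip block, on the block's centre line, 44 mm above the underside of the unpressed foot; the grip block is 24 mm thick (along x, the way to pinch it), 46 mm long (along y), and reaches from 22 to 64 mm above that underside; keep the fingertips above 22 mm. Axes: x across, y along the long side, z up
- lap_sole (a point): centre of the underside of the foot, which is 30 mm (x) by 44 mm (y) by 12 mm thick; axes as lap_grip; it moves up with the foot when pressed
- lap_foot (a joint): how far the foot is pressed up into the block, 0 to 0.008 m; springs back to 0. The push is 2.5 N at the first movement and 6.5 N at 0.008, where it meets a hard stop; half-way (0.004, 4.5 N) is right
- house_hole0 (a point): mouth of a threaded hole, 8 mm across, on the lamp house's top face (robot's side, +y corner; x = -38, y = 38 mm in house); axes as house
- cover_hole0 (a point): centre of the 14 mm cover hole that belongs over house_hole0 (robot's side, +y corner; x = -38, y = 38 mm in cover), at the plate's underside; axes as cover
- house_hole1 (a point): mouth of a threaded hole, 8 mm across, on the lamp house's top face (robot's side, -y corner; x = -38, y = -38 mm in house); axes as house
- cover_hole1 (a point): centre of the 14 mm cover hole that belongs over house_hole1 (robot's side, -y corner; x = -38, y = -38 mm in cover), at the plate's underside; axes as cover
- house_hole2 (a point): mouth of a threaded hole, 8 mm across, on the lamp house's top face (far side, +y corner; x = 42, y = 56 mm in house); axes as house
- cover_hole2 (a point): centre of the 14 mm cover hole that belongs over house_hole2 (far side, +y corner; x = 42, y = 56 mm in cover), at the plate's underside; axes as cover
- house_hole3 (a point): mouth of a threaded hole, 8 mm across, on the lamp house's top face (far side, -y corner; x = 42, y = -56 mm in house); axes as house
- cover_hole3 (a point): centre of the 14 mm cover hole that belongs over house_hole3 (far side, -y corner; x = 42, y = -56 mm in cover), at the plate's underside; axes as cover
- oil_bottle: small brown glass bottle, 34 mm across, 85 mm tall; origin under its centre; it stands on the opposite side of the bench from the lapping block; a bystander, to be left alone
- objective: dark metal microscope objective standing on its nose, 29 mm across, 45 mm tall; origin under its centre; a bystander, to be left alone
- screw_dish: steel dish, 90 mm across, 16 mm tall, with four brass thumb screws in it that stand up to 22 mm; origin under its centre; a bystander, to be left alone
- slide_box: flat wooden slide box, 87 x 152 x 36 mm; origin under its centre; a bystander, to be left alone
- screwdriver: screwdriver 170 mm long, lying on the bench, under 40 mm high; origin about half-way along it; a bystander, to be left alone
- beaker: glass beaker, 66 mm across, 85 mm tall; origin under its centre; a bystander, to be left alone
There are look-alikes about, which are no part of the job. What is shaped like the cover but yellow is not meant. What is shaped like the house but brown is not meant.

How it is judged:
On the way, in this order (a step that is already met when the one before it is completed fails the run):
1. the held block's foot is pressed with 1.5 to 15 N on the broad land, at its right end (contact force between lap and house between 1.5 and 15 N and x of lap_sole in the frame of house_land between -0.011 and 0.011 m and contact force between the fingers and lap above 1 N and y of lap_sole in the frame of house_land below -0.036 m), for 0.05 s.
2. the held block's foot is pressed with 1.5 to 15 N on the broad land, at its right of the middle (contact force between lap and house between 1.5 and 15 N and x of lap_sole in the frame of house_land between -0.011 and 0.011 m and contact force between the fingers and lap above 1 N and y of lap_sole in the frame of house_land between -0.032 and -0.014 m), for 0.05 s.
3. the held block's foot is pressed with 1.5 to 15 N on the broad land, at its middle (contact force between lap and house between 1.5 and 15 N and x of lap_sole in the frame of house_land between -0.011 and 0.011 m and contact force between the fingers and lap above 1 N and y of lap_sole in the frame of house_land between -0.009 and 0.009 m), for 0.05 s.
4. the held block's foot is pressed with 1.5 to 15 N on the broad land, at its left of the middle (contact force between lap and house between 1.5 and 15 N and x of lap_sole in the frame of house_land between -0.011 and 0.011 m and contact force between the fingers and lap above 1 N and y of lap_sole in the frame of house_land between 0.014 and 0.032 m), for 0.05 s.
5. the held block's foot is pressed with 1.5 to 15 N on the broad land, at its left end (contact force between lap and house between 1.5 and 15 N and x of lap_sole in the frame of house_land between -0.011 and 0.011 m and contact force between the fingers and lap above 1 N and y of lap_sole in the frame of house_land above 0.036 m), for 0.05 s.
6. the block stands on its foot on the bench, let go (height (world z) of lap_grip between 0.038 and 0.05 m and angle between lap_grip's own z axis and vertical below 0.15 rad and contact force between the fingers and lap below 0.1 N and linear speed of lap below 0.03 m/s), for 0.2 s.
At the end, for the whole second after the job is handed in: The gripper holds the cover still and level (within 0.1 rad) above the lamp house without touching it, each cover hole within 3.5 mm sideways of its threaded hole and 4 to 20 mm above it; the lapping block stands upright on the bench, released (all of step 6 and horizontal distance between cover_hole0 and house_hole0 below 0.0035 m and z of cover_hole0 in the frame of house_hole0 between 0.004 and 0.02 m and horizontal distance between cover_hole1 and house_hole1 below 0.0035 m and z of cover_hole1 in the frame of house_hole1 between 0.004 and 0.02 m and horizontal distance between cover_hole2 and house_hole2 below 0.0035 m and z of cover_hole2 in the frame of house_hole2 between 0.004 and 0.02 m and horizontal distance between cover_hole3 and house_hole3 below 0.0035 m and z of cover_hole3 in the frame of house_hole3 between 0.004 and 0.02 m and contact force between the fingers and cover above 1 N and contact force between cover and house below 0.05 N and contact force between cover and lap below 0.05 N and linear speed of cover below 0.02 m/s and angle between cover's own z axis and vertical below 0.1 rad); the arm keeps its last pose, push and grip.
It fails at once if the lapping block is pressed on the lamp house with more than 20 N (contact force between lap and house above 20 N).
It fails at once if a bystander (bottle, objective, screw dish, slide box, screwdriver, beaker) is moved more than 30 mm (distance of any of oil_bottle, objective, screw_dish, slide_box, screwdriver, beaker from where it was at the start of the episode above 0.03 m).
It also fails if it takes over 64 s, if anything falls off the work surface, if the arm or the gripper's body presses on something with over 40 N, if the wrist force passes 120 N, or if a joint passes its speed limit or range.

## Working session

There is one attempt and no reset: what is moved stays moved. The work goes in short steps, Python scripts to look and compute and a tool call to move; the robot and the scene stay as the last step left them, time stands still between calls to the robot, and variables do not carry over. Pictures are saved under pics/ and viewed, at most 10 in all, crops included, and the job is handed in when it is done.

Besides the shell and the picture viewer there is one more tool, called after "Call:" in YAML: its name, and indented under it one key for each argument. move_arm: Moves the arm, as the interface text tells. Its arguments: {"type":"object","properties":{"increments":{"type":"array","items":{"type":"array","items":{"type":"number"}}},"force":{"type":"number"}},"required":["increments"]}

```bash
mkdir -p pics; ls; cat > h.py <<'E'
import numpy as np, cv2
from station import ctrl
from scipy.spatial.transform import Rotation as R
def pix2world(c,uv,z,T=None):
    T=c["pose"] if T is None else T
    d=T[:3,:3]@np.linalg.inv(c["K"])@np.array([uv[0],uv[1],1.]);o=T[:3,3]
    return o+d*(z-o[2])/d[2]
def proj(c,p,T=None):
    T=c["pose"] if T is None else T
    q=c["K"]@(T[:3,:3].T@(np.asarray(p)-T[:3,3]));return q[:2]/q[2]
def wristT(c,o):
    T=np.eye(4);T[:3,:3]=R.from_euler("xyz",o["eef_rot"]).as_matrix();T[:3,3]=o["ee_pos"];return T@c["tool_from_camera"]
E
python3 - <<'E'
from h import *
o=ctrl.get_obs();print(o)
for n in ["top","scene"]:
    c=ctrl.camera(n);cv2.imwrite(f"pics/{n}0.png",c["color"]);np.save(n+".npy",c,allow_pickle=True)
    print(n,c["K"].tolist(),np.round(c["pose"],3).tolist())
    for k in ["house","cover","lap","oil_bottle","objective","screw_dish","slide_box","screwdriver","beaker"]:
        for r in ctrl.cut_out(k,c)[:3]:
            ce=r["centre"];print(k,round(r["conf"],2),np.round(ce),r["mask"].sum(),np.round(pix2world(c,ce[::-1],0.03),3))
E
```

```text
pics
{'time_s': 0.0, 'qpos': array([-1.30560759e+00,  3.00483888e-01,  1.52158522e+00, -1.58056735e-06,
        1.32073060e+00, -6.66225716e-02]), 'joint_vel': array([-3.07519097e-05, -7.59962361e-05, -7.77652192e-04,  9.34748190e-04,
       -8.80512483e-04, -1.29204971e-03]), 'tau': array([-3.99601804e-04, -5.31803334e+01, -3.52735984e+01,  7.07626529e-02,
        2.43773824e-02, -9.84309509e-05]), 'ee_pos': array([ 0.17907912, -0.51974031,  0.20487758]), 'eef_rot': array([-3.14038817e+00, -7.88300529e-05,  3.31811655e-01]), 'force': array([-0.66964506, -0.02706749, -1.01998397]), 'moment': array([-0.01921113, -0.01729482, -0.02784667]), 'grip_force': 0.0, 'grip_width': 0.09427664612232382}
top [[473.970882425767, 0.0, 265.10427100457355], [0.0, 473.970882425767, 187.74814692023477], [0.0, 0.0, 1.0]] [[-0.014, -0.991, 0.131, 0.398], [-1.0, 0.013, -0.006, -0.004], [0.004, -0.131, -0.991, 1.217], [0.0, 0.0, 0.0, 1.0]]
house 0.86 [177. 232.] 2897 [0.584 0.071 0.03 ]
house 0.7 [280. 204.] 3030 [0.328 0.142 0.03 ]
house 0.53 [206. 123.] 312 [0.512 0.347 0.03 ]
cover 0.88 [264. 350.] 2401
[... 1197 characters left out ...]
] 1852 [ 0.381 -0.234  0.03 ]
cover 0.61 [234. 100.] 354 [ 0.482 -0.381  0.03 ]
lap 0.71 [130. 366.] 318 [0.507 0.361 0.03 ]
lap 0.48 [193. 289.] 3089 [0.588 0.068 0.03 ]
lap 0.45 [142. 365.] 83 [0.539 0.332 0.03 ]
oil_bottle 0.84 [232. 102.] 319 [ 0.478 -0.375  0.03 ]
oil_bottle 0.3 [274. 267.] 1220 [ 0.749 -0.081  0.03 ]
oil_bottle 0.28 [313. 182.] 3263 [ 0.741 -0.28   0.03 ]
objective 0.67 [149. 216.] 126 [ 0.379 -0.036  0.03 ]
screw_dish 0.94 [272. 266.] 1166 [ 0.743 -0.082  0.03 ]
slide_box 0.89 [315. 184.] 3269 [ 0.747 -0.278  0.03 ]
screwdriver 0.64 [258. 379.] 514 [0.832 0.163 0.03 ]
screwdriver 0.53 [193. 290.] 3105 [0.589 0.07  0.03 ]
beaker 0.56 [181. 408.] 908 [0.695 0.354 0.03 ]
```

```bash
python3 -c "
import cv2
a=cv2.imread('pics/top0.png')[70:310,90:430];cv2.imwrite('pics/a.png',cv2.resize(a,(790,558),interpolation=cv2.INTER_CUBIC))"
```

```text
(no output)
```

View pics/a.png

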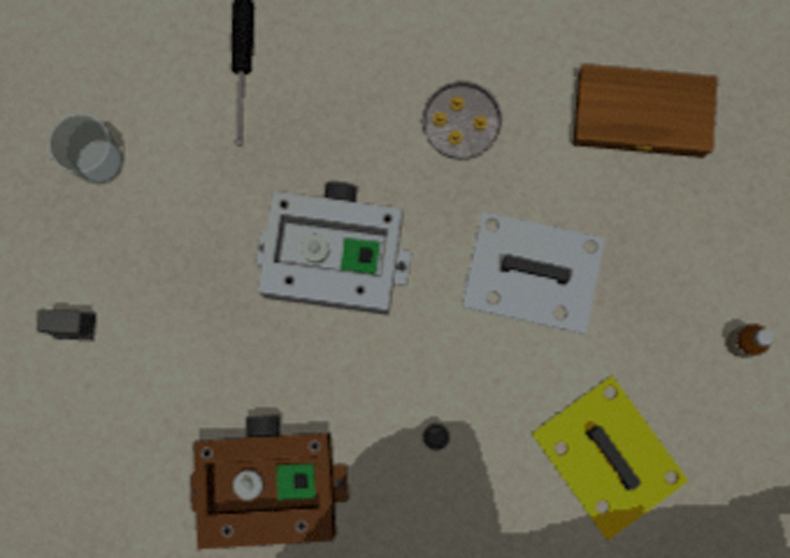

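Top crop: the grey aluminium house is at crop (330,250), and the brown look-alike at (265,490). The grey cover is at (535,270) and the yellow one at (610,455). The lap is at far left (65,322). The grey house and cover fit the description, and their closer hole pairs face the robot. Next I fit poses from the holes and lap corners.

```bash
cat >> h.py <<'E'
HOLES=np.array([[-38,38],[-38,-38],[42,56],[42,-56]])/1000
def dark(img,uv,r=5,prior=None):
    g=cv2.cvtColor(img,cv2.COLOR_BGR2GRAY).astype(float);u,v=np.round(uv).astype(int)
    for _ in range(3):
        y,x=np.mgrid[v-r:v+r+1,u-r:u+r+1];w=g[v-r:v+r+1,u-r:u+r+1]
        b=np.percentile(w,70);W=np.clip(b-w-0.35*(b-w.min()),0,None);W[(x-u)**2+(y-v)**2>r*r+1]=0
        m=np.array([(W*x).sum(),(W*y).sum()])/W.sum();u,v=np.round(m).astype(int)
    return m
def fit(P,Q):
    # 2D rigid Q=R P+t
    p=P-P.mean(0);q=Q-Q.mean(0);a=np.arctan2((p[:,0]*q[:,1]-p[:,1]*q[:,0]).sum(),(p*q).sum())
    M=np.array([[np.cos(a),-np.sin(a)],[np.sin(a),np.cos(a)]]);t=Q.mean(0)-M@P.mean(0)
    return t,a,np.linalg.norm((P@M.T+t)-Q,axis=1)
E
python3 - <<'E'
from h import *
c=np.load("top.npy",allow_pickle=True).item();s=np.load("scene.npy",allow_pickle=True).item()
k=340/790;f=lambda L:np.array(L)*k+[90,70]
for n,L,z,r in [("house",[[289,281],[361,290],[284,204],[387,218]],.06,4),("cover",[[493,297],[560,312],[492,225],[591,246]],.004,5)]:
    for cam in (c,s):
        uv=f(L) if cam is c else np.array([proj(s,[*q,z]) for q in Q])
        m=np.array([dark(cam["color"],x,r) for x in uv])
        Qn=np.array([pix2world(cam,x,z)[:2] for x in m]);t,a,e=fit(HOLES,Qn);print(n,np.round(m,1).tolist(),np.round(t,4),round(a,4),np.round(e*1e3,1))
        if cam is c:Q=Qn
for u in [[38,309],[80,311],[80,334],[38,334]]: print(np.round(pix2world(c,f([u])[0],.064),3))
E
```

```text
house [[214.0, 190.2], [244.6, 194.3], [211.7, 157.8], [256.3, 163.7]] [0.5782 0.0718] -0.1489 [0.3 0.3 0.5 0.1]
house [[298.8, 167.6], [270.2, 175.7], [317.4, 190.2], [274.5, 199.9]] [0.5776 0.0736] -0.1698 [3.1 4.8 1.  7.4]
cover [[302.7, 197.5], [332.5, 203.9], [302.2, 165.2], [344.9, 175.2]] [ 0.5607 -0.154 ] -0.2317 [1.1 1.6 2.  0.3]
cover [[216.0, 217.2], [187.1, 214.3], [232.3, 238.0], [184.8, 244.6]] [ 0.566  -0.1538] -0.3144 [16.2  6.2  6.7  6.6]
[0.518 0.377 0.064]
[0.515 0.333 0.064]
[0.491 0.332 0.064]
[0.492 0.376 0.064]
```

Call:
move_arm:
  increments:
    - [1, 0, 0, -0.2, 0, 0, -0.124]
    - [1, 0, 0, -0.2, 0, 0, -0.124]
    - [1, 0, 0, -0.2, 0, 0, -0.124]
    - [1, 0, 0, -0.2, 0, 0, -0.124]
    - [1, 0, 0, -0.2, 0, 0, -0.124]
    - [1, 0, 0, -0.2, 0, 0, -0.124]
    - [1, 0, 0, -0.2, 0, 0, -0.124]
    - [1, 0, 0, -0.2, 0, 0, -0.124]
    - [1, 0, 0, 0, 0, 0, -0.124]
    - [1, 0, 0, 0, 0, 0, -0.124]

```text
time_s: 2.0
ee_pos: [0.1792, -0.5201, 0.2858]
eef_rot: [3.141, 0.001, 1.577]
force: [0.0, -0.7, -0.0]
grip_width: 0.0938
grip_force: 0.0
```

Call:
move_arm:
  increments:
    - [1, 0.5, 0.4, 0, 0, 0, 0]
    - [1, 0.8, 0.4, 0, 0, 0, 0]
    - [1, 0.9, 0.4, 0, 0, 0, 0]
    - [1, 0.9, 0.4, 0, 0, 0, 0]
    - [1, 0.9, 0.4, 0, 0, 0, 0]
    - [1, 0.9, 0.4, 0, 0, 0, 0]
    - [1, 0.9, 0.4, 0, 0, 0, 0]
    - [1, 0.9, 0.4, 0, 0, 0, 0]
    - [1, 0.9, 0.4, 0, 0, 0, 0]
    - [1, 0.9, 0.4, 0, 0, 0, 0]
    - [1, 0.9, 0.4, 0, 0, 0, 0]
    - [1, 0.9, 0.4, 0, 0, 0, 0]
    - [1, 0.9, 0.4, 0, 0, 0, 0]
    - [1, 0.9, 0.4, 0, 0, 0, 0]
    - [1, 0.9, 0.4, 0, 0, 0, 0]
    - [1, 0.9, 0.2, 0, 0, 0, 0]
    - [1, 0.9, 0.2, 0, 0, 0, 0]
    - [1, 0.9, 0, 0, 0, 0, 0]
    - [1, 0.9, 0, 0, 0, 0, 0]
    - [1, 0.6, 0, 0, 0, 0, 0]

```text
time_s: 4.0
ee_pos: [0.4977, 0.343, 0.2851]
eef_rot: [-3.141, 0.0, 1.573]
force: [-0.1, -1.0, -0.6]
grip_width: 0.0939
grip_force: 0.0
```

```bash
python3 - <<'E'
from h import *
o=ctrl.get_obs();c=ctrl.camera("wrist");T=wristT(c,o);print(o["time_s"],o["ee_pos"],o["eef_rot"],np.round(c["tool_from_camera"],3).tolist(),c["K"].tolist())
np.save("w1.npy",[c,T],allow_pickle=True)
for r in ctrl.cut_out("lap",c)[:3]: print(r["conf"],r["centre"],r["mask"].sum(),pix2world(c,r["centre"][::-1],.064,T))
cv2.imwrite("pics/w1.png",c["color"])
t=ctrl.camera("top")
E
```

```text
4.0 [0.49769536 0.34302076 0.2850539 ] [-3.14113478e+00  3.64971818e-05  1.57325295e+00] [[0.001, -0.963, -0.269, 0.078], [1.0, 0.001, -0.001, 0.001], [0.001, -0.269, 0.963, -0.18], [0.0, 0.0, 0.0, 1.0]] [[336.9256661247519, 0.0, 255.70901880635583], [0.0, 336.9256661247519, 195.74484910606293], [0.0, 0.0, 1.0]]Traceback (most recent call last):
  File "<stdin>", line 3, in <module>
    arr = np.asanyarray(arr)
ValueError: setting an array element with a sequence. The requested array has an inhomogeneous shape after 1 dimensions. The detected shape was (2,) + inhomogeneous part.
```

```bash
python3 - <<'E'
from h import *
o=ctrl.get_obs();c=ctrl.camera("wrist");T=wristT(c,o)
c["pose"]=T;np.save("w1.npy",c,allow_pickle=True)
cv2.imwrite("pics/w1.png",c["color"])
for r in ctrl.cut_out("lap",c)[:2]: print(r["conf"],r["centre"],r["mask"].sum(),pix2world(c,r["centre"][::-1],.064,T))
E
```

```text
0.97 [157.0, 263.1] 947 [0.50614847 0.35992889 0.064     ]
```

View pics/w1.png

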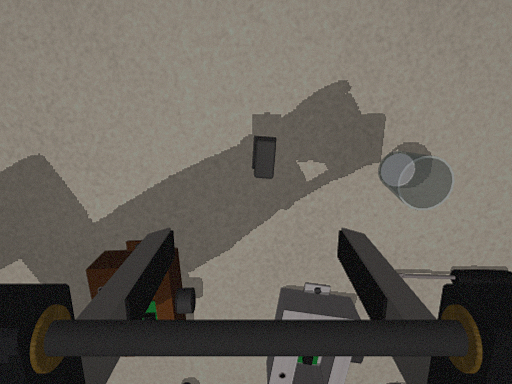

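The lap is at (264,157) in the wrist view, in the arm's shadow. I'll fit a box silhouette to the masks.

```bash
python3 - <<'E'
from h import *
from scipy.optimize import minimize
c=np.load("w1.npy",allow_pickle=True).item()
t=np.load("top.npy",allow_pickle=True).item()
c2=ctrl.camera("wrist");c2["pose"]=wristT(c2,ctrl.get_obs());m1=ctrl.cut_out("lap",c2)[0]["mask"]
def sil(cam,p,S=8):
    im=np.zeros((384*2,512*2),np.uint8);M=R.from_euler("z",p[2]).as_matrix()
    for (a,b,z0,z1) in [(.012,.023,.022,.064),(.015,.022,0,.012)]:
        q=[proj(cam,M@[i*a,j*b,z]+[p[0],p[1],0]) for i in(-1,1) for j in(-1,1) for z in(z0,z1)]
        h=cv2.convexHull((np.array(q)*2+.5).astype(np.float32));cv2.fillConvexPoly(im,(h*16).astype(np.int32),255,shift=4)
    return cv2.resize(im,(512,384),interpolation=cv2.INTER_AREA)/255.
def cost(p):return np.abs(sil(c2,p)-m1).sum()
best=min((minimize(cost,[.505,.356,a],method="Nelder-Mead",options=dict(initial_simplex=[[.505,.356,a],[.511,.356,a],[.505,.362,a],[.505,.356,a+.15]])) for a in(-.4,-.2,0,.2,.4)),key=lambda r:r.fun)
print(best.x,best.fun,m1.sum())
cnt=c["color"][120:195,235:295].copy()
q=[proj(c,R.from_euler("z",best.x[2]).as_matrix()@[i*.012,j*.023,.064]+[best.x[0],best.x[1],0]) for i,j in((-1,-1),(1,-1),(1,1),(-1,1))]
print(np.round(q,1).tolist())
big=cv2.resize(np.clip(cnt*1.8,0,255).astype(np.uint8),None,fx=7,fy=7,interpolation=cv2.INTER_CUBIC)
cv2.polylines(big,[((np.array(q)-[235,120]+.5)*7).astype(np.int32)],True,(0,0,255),1)
cv2.imwrite("pics/lapcrop.png",big)
E
```

```text
[ 0.50764401  0.35630118 -0.04216567] 43.29019607843137 931
[[253.4, 178.3], [273.1, 179.2], [275.5, 141.2], [255.2, 140.2]]
```

View pics/lapcrop.png

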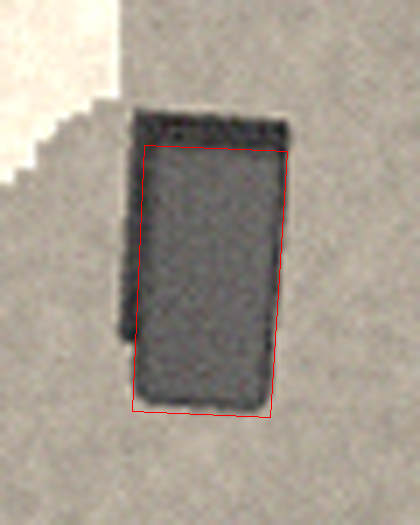

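Fit agrees: lap at (0.507, 0.357), yaw −0.045, and the overlay matches the grey top. Descending and gripping.

Call:
move_arm:
  increments:
    - [1, 0.27, 0.18, 0.3, 0, 0, 0.047]
    - [1, 0, 0, 0.6, 0, 0, 0]
    - [1, 0, 0, 0.6, 0, 0, 0]
    - [1, 0, 0, 0.6, 0, 0, 0]
    - [1, 0, 0, 0.6, 0, 0, 0]
    - [1, 0, 0, 0.6, 0, 0, 0]
    - [1, 0, 0, 0.6, 0, 0, 0]
    - [1, 0, 0, 0.6, 0, 0, 0]
    - [1, 0, 0, 0.4, 0, 0, 0]
    - [1, 0, 0, 0.24, 0, 0, 0]
    - [1, 0, 0, 0, 0, 0, 0]
    - [1, 0, 0, 0, 0, 0, 0]

```text
time_s: 5.45
ee_pos: [0.5079, 0.3537, 0.0296]
eef_rot: [3.14, -0.001, 1.524]
force: [-0.3, 0.3, 0.2]
grip_width: 0.0943
grip_force: 0.0
```

Call:
move_arm:
  increments:
    - [0, 0, 0, 0, 0, 0, 0]
    - [0, 0, 0, 0, 0, 0, 0]
    - [0, 0, 0, 0, 0, 0, 0]
    - [0, 0, 0, 0, 0, 0, 0]
    - [0, 0, 0, 0, 0, 0, 0]
    - [0, 0, 0, 0, 0, 0, 0]
    - [0, 0, 0, 0, 0, 0, 0]
    - [0, 0, 0, 0, 0, 0, 0]
  force: 30

```text
time_s: 6.25
ee_pos: [0.5073, 0.3538, 0.0284]
eef_rot: [-3.142, 0.0, 1.525]
force: [-0.6, 0.1, 0.1]
grip_width: 0.0336
grip_force: 0.0
```

Call:
move_arm:
  increments:
    - [0, 0, 0, 0, 0, 0, 0]
    - [0, 0, 0, 0, 0, 0, 0]
    - [0, 0, 0, 0, 0, 0, 0]
    - [0, 0, 0, 0, 0, 0, 0]

```text
time_s: 6.65
ee_pos: [0.5073, 0.3538, 0.0284]
eef_rot: [3.142, 0.0, 1.525]
force: [-0.8, 0.2, 0.1]
grip_width: 0.0239
grip_force: 29.9
```

Call:
move_arm:
  increments:
    - [0, 0, 0, -0.4, 0, 0, 0]
    - [0, 0, 0, -0.8, 0, 0, 0]
    - [0, 0, 0, -0.8, 0, 0, 0.103]
    - [0, 0, 0, 0, 0, 0, 0]
    - [0, 0, 0, 0, 0, 0, 0]

```text
time_s: 7.15
ee_pos: [0.5073, 0.3538, 0.1286]
eef_rot: [3.141, -0.0, 1.423]
force: [-0.0, -0.0, -2.7]
grip_width: 0.0238
grip_force: 29.9
```

Call:
move_arm:
  increments:
    - [0, -0.4, 0.1, 0, 0, 0, 0]
    - [0, -0.63, 0.15, 0, 0, 0, 0]
    - [0, -0.63, 0.15, 0, 0, 0, 0]
    - [0, -0.63, 0.15, 0, 0, 0, 0]
    - [0, -0.63, 0.15, 0, 0, 0, 0]
    - [0, -0.63, 0.15, 0, 0, 0, 0]
    - [0, -0.63, 0.15, 0, 0, 0, 0]
    - [0, -0.63, 0.15, 0, 0, 0, 0]
    - [0, -0.63, 0.15, 0, 0, 0, 0]
    - [0, -0.63, 0.15, 0, 0, 0, 0]
    - [0, -0.3, 0.02, 0, 0, 0, 0]
    - [0, 0, 0, 0, 0, 0, 0]
    - [0, 0, 0, 0, 0, 0, 0]

```text
time_s: 8.45
ee_pos: [0.5323, 0.0285, 0.1277]
eef_rot: [-3.14, -0.0, 1.422]
force: [0.7, 0.3, -2.2]
grip_width: 0.0236
grip_force: 29.9
```

```bash
python3 - <<'E'
from h import *
o=ctrl.get_obs();print(o["ee_pos"],o["eef_rot"],o["force"])
c=ctrl.camera("top");r=ctrl.cut_out("lap",c)
s=ctrl.camera("scene");r2=ctrl.cut_out("lap",s)
for cam,q in((c,r),(s,r2)):
  for x in q[:2]:print(x["conf"],x["centre"],x["mask"].sum())
T=np.array(o["ee_pos"])
for cam in(c,s): print(proj(cam,T),proj(cam,[.5331,.0304,.06]))
# wrist picture: fingers and the land
im=s["color"][120:260,210:370];cv2.imwrite("pics/s2.png",cv2.resize(im,None,fx=4,fy=4,interpolation=cv2.INTER_CUBIC))
E
```

```text
[0.53226244 0.02850302 0.12767422] [-3.14020392e+00 -5.51231238e-05  1.42194186e+00] [ 0.65672024  0.27313907 -2.18852672]
0.74 [187.3, 323.6] 2272
[248.3924316 192.1159652] [248.47130576 195.15787408]
[265.57236045 159.46647263] [265.85772107 175.82063355]
```

View pics/s2.png

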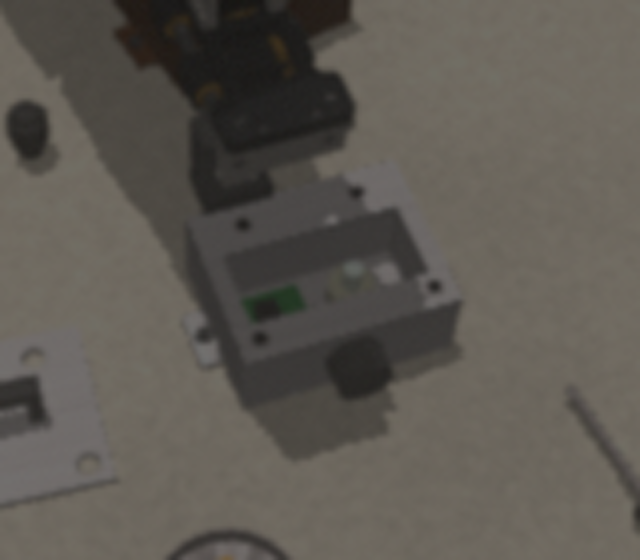

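The held block is over the right end of the land at crop (230,180), about 40 mm above it. Lowering gently.

Call:
move_arm:
  increments:
    - [0, 0, 0, 0.35, 0, 0, 0]
    - [0, 0, 0, 0.25, 0, 0, 0]
    - [0, 0, 0, 0.14, 0, 0, 0]
    - [0, 0, 0, 0.04, 0, 0, 0]
    - [0, 0, 0, 0.04, 0, 0, 0]
    - [0, 0, 0, 0.04, 0, 0, 0]
    - [0, 0, 0, 0, 0, 0, 0]
    - [0, 0, 0, 0, 0, 0, 0]

```text
time_s: 9.45
ee_pos: [0.5329, 0.028, 0.0859]
eef_rot: [3.141, -0.0, 1.422]
force: [-1.4, 1.3, 2.2]
grip_width: 0.0239
grip_force: 29.9
```

Call:
move_arm:
  increments:
    - [0, 0.08, 0, 0.01, 0, 0, 0]
    - [0, 0.1, 0, 0, 0, 0, 0]
    - [0, 0.1, 0, 0, 0, 0, 0]
    - [0, 0.1, 0, 0, 0, 0, 0]
    - [0, 0.1, 0, 0, 0, 0, 0]
    - [0, 0.1, 0, 0, 0, 0, 0]
    - [0, 0.1, 0, 0, 0, 0, 0]
    - [0, 0.1, 0, 0, 0, 0, 0]
    - [0, 0.1, 0, 0, 0, 0, 0]

```text
time_s: 10.35
ee_pos: [0.5393, 0.0719, 0.085]
eef_rot: [3.142, 0.0, 1.422]
force: [-0.2, -3.1, 3.1]
grip_width: 0.0239
grip_force: 29.9
```

Call:
move_arm:
  increments:
    - [0, 0.1, 0, 0, 0, 0, 0]
    - [0, 0.1, 0, 0, 0, 0, 0]
    - [0, 0.1, 0, 0, 0, 0, 0]
    - [0, 0.1, 0, 0, 0, 0, 0]
    - [0, 0.1, 0, 0, 0, 0, 0]
    - [0, 0.1, 0, 0, 0, 0, 0]
    - [0, 0.1, 0, 0, 0, 0, 0]
    - [0, 0.1, 0, 0, 0, 0, 0]
    - [0, 0.1, 0, 0, 0, 0, 0]
    - [0, 0.08, 0, 0, 0, 0, 0]
    - [0, 0.04, 0, 0, 0, 0, 0]
    - [0, 0, 0, 0, 0, 0, 0]
    - [0, 0, 0, 0, 0, 0, 0]

```text
time_s: 11.65
ee_pos: [0.5468, 0.1223, 0.085]
eef_rot: [3.142, -0.001, 1.422]
force: [-0.1, 2.6, 3.2]
grip_width: 0.0238
grip_force: 29.9
```

Call:
move_arm:
  increments:
    - [0, 0, 0, -0.3, 0, 0, 0]
    - [0, 0, 0, -0.7, 0, 0, 0]
    - [0, 0.5, -0.17, 0, 0, 0, 0]
    - [0, 0.7, -0.25, 0, 0, 0, 0]
    - [0, 0.7, -0.25, 0, 0, 0, 0]
    - [0, 0.7, -0.25, 0, 0, 0, 0]
    - [0, 0.7, -0.25, 0, 0, 0, 0]
    - [0, 0.7, -0.24, 0, 0, 0, 0]
    - [0, 0, 0, 0.4, 0, 0, 0]
    - [0, 0, 0, 0.6, 0, 0, 0]
    - [0, 0, 0, 0.6, 0, 0, 0]
    - [0, 0, 0, 0.3, 0, 0, 0]
    - [0, 0, 0, 0.12, 0, 0, 0]
    - [0, 0, 0, 0.05, 0, 0, 0]
    - [0, 0, 0, 0, 0, 0, 0]

```text
time_s: 13.15
ee_pos: [0.5072, 0.3303, 0.0323]
eef_rot: [3.141, -0.001, 1.422]
force: [-1.5, -0.4, -2.2]
grip_width: 0.0239
grip_force: 29.9
```

Call:
move_arm:
  increments:
    - [0, 0, 0, 0.04, 0, 0, 0]
    - [0, 0, 0, 0.04, 0, 0, 0]
    - [0, 0, 0, 0, 0, 0, 0]
    - [0, 0, 0, 0, 0, 0, 0]

```text
time_s: 13.55
ee_pos: [0.5072, 0.3303, 0.0281]
eef_rot: [3.141, -0.001, 1.422]
force: [1.3, 1.0, 2.7]
grip_width: 0.0238
grip_force: 29.9
```

Call:
move_arm:
  increments:
    - [1, 0, 0, 0, 0, 0, 0]
    - [1, 0, 0, 0, 0, 0, 0]
    - [1, 0, 0, 0, 0, 0, 0]
    - [1, 0, 0, 0, 0, 0, 0]
    - [1, 0, 0, 0, 0, 0, 0]
    - [1, 0, 0, -0.3, 0, 0, 0]
    - [1, 0, 0, -0.6, 0, 0, 0]
    - [1, 0, 0, -0.8, 0, 0, 0]
    - [1, 0, 0, -0.8, 0, 0, 0]
    - [1, 0, 0, -0.8, 0, 0, 0]
    - [1, 0, 0, -0.8, 0, 0, 0]
    - [1, 0, 0, -0.8, 0, 0, 0]
    - [1, 0, 0, 0, 0, 0, 0]

```text
time_s: 14.85
ee_pos: [0.5077, 0.3308, 0.2797]
eef_rot: [3.134, -0.006, 1.422]
force: [-1.2, -0.1, 1.2]
grip_width: 0.0941
grip_force: 0.0
```

Call:
move_arm:
  increments:
    - [1, 0, 0, 0, 0, 0, 0.086]
    - [1, -0.5, 0.18, 0, 0, 0, 0]
    - [1, -0.74, 0.26, 0, 0, 0, 0]
    - [1, -0.74, 0.26, 0, 0, 0, 0]
    - [1, -0.74, 0.26, 0, 0, 0, 0]
    - [1, -0.74, 0.26, 0, 0, 0, 0]
    - [1, -0.74, 0.26, 0, 0, 0, 0]
    - [1, -0.74, 0.26, 0, 0, 0, 0]
    - [1, -0.74, 0.26, 0, 0, 0, 0]
    - [1, -0.74, 0.26, 0, 0, 0, 0]
    - [1, -0.74, 0.26, 0, 0, 0, 0]
    - [1, -0.74, 0.26, 0, 0, 0, 0]
    - [1, -0.74, 0.26, 0, 0, 0, 0]
    - [1, -0.74, 0.26, 0, 0, 0, 0]
    - [1, 0, 0, 0, 0, 0, 0]
    - [1, 0, 0, 0, 0, 0, 0]

```text
time_s: 16.45
ee_pos: [0.5577, -0.1647, 0.2725]
eef_rot: [-3.141, -0.0, 1.334]
force: [0.4, 0.7, -0.3]
grip_width: 0.094
grip_force: 0.0
```

```bash
python3 - <<'E'
from h import *
t=ctrl.camera("top")
o=ctrl.get_obs();c=ctrl.camera("wrist");c["pose"]=wristT(c,o);print(o["ee_pos"],o["eef_rot"],o["force"])
np.save("w3.npy",c,allow_pickle=True)
cv2.imwrite("pics/w3.png",c["color"])
for r in ctrl.cut_out("lap",t)[:2]:print(r["conf"],r["centre"],pix2world(t,r["centre"][::-1],.05))
M=R.from_euler("z",-.2317).as_matrix()
uv=np.array([proj(c,M@[*h,.004]+[.5607,-.154,0]) for h in HOLES]);m=np.array([dark(c["color"],u,9) for u in uv])
print(uv.round(1).tolist(),m.round(1).tolist());print(fit(HOLES,np.array([pix2world(c,x,.004)[:2] for x in m])))
E
```

```text
[ 0.55784816 -0.16386562  0.27268774] [ 3.14156114e+00 -1.87107500e-04  1.33575283e+00] [-0.33604521  0.30009741 -0.82652985]
0.68 [205.0, 128.4] [0.51373057 0.32725566 0.05      ]
0.61 [84.5, 195.4] [0.82074073 0.16371912 0.05      ]
[[226.5, 125.3], [227.9, 182.0], [288.0, 110.9], [286.2, 194.5]] [[224.9, 123.1], [226.1, 182.9], [290.8, 109.0], [286.8, 195.8]]
(array([ 0.56081056, -0.1534765 ]), np.float64(-0.24449385810006638), array([0.00304114, 0.00310236, 0.00368314, 0.00247716]))
```

View pics/w3.png

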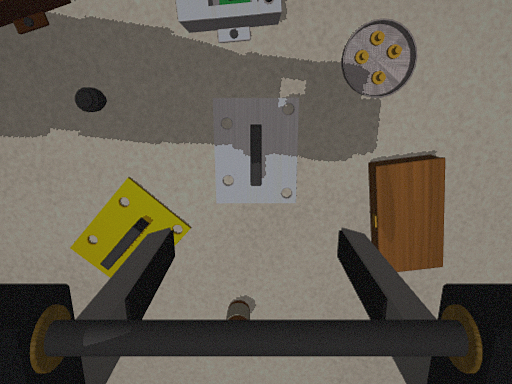

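Wrist view: the grey cover has its four holes at (227,124), (228,181), (289,110) and (287,193), with the closer pair towards the robot. The bar centre is at (256,155), and the yellow look-alike is at lower left. The lap stands in its placing spot.

```bash
python3 - <<'E'
from h import *
c=np.load("w3.npy",allow_pickle=True).item()
print(fit(HOLES,np.array([pix2world(c,x,.005)[:2] for x in [(227,124),(228,180.5),(289,110),(286.5,193)]])))
print(fit(np.array([[-55,70],[55,70],[55,-70],[-55,-70]])/1e3,np.array([pix2world(c,x,.005)[:2] for x in [(214.5,97.5),(298,98.5),(297.5,203),(215.5,204)]])))
for p in[(251,125),(261,125),(261,186),(251,186),(256,155)]:print(pix2world(c,p,.041))
E
```

```text
(array([ 0.56177131, -0.15227318]), np.float64(-0.23685744692533034), array([0.00041162, 0.00024777, 0.00056952, 0.00076703]))
(array([ 0.56209173, -0.15247851]), np.float64(-0.23225006971206122), array([0.00199119, 0.00182285, 0.00196915, 0.00208905]))
[ 0.56478479 -0.11314434  0.041     ]
[ 0.57643679 -0.11592466  0.041     ]
[ 0.55927653 -0.18919877  0.041     ]
[ 0.54704033 -0.18628028  0.041     ]
[ 0.56224087 -0.14964286  0.041     ]
```

Call:
move_arm:
  increments:
    - [1, 0.24, 0.02, 0.35, 0, 0, 0]
    - [1, 0, 0, 0.6, 0, 0, 0]
    - [1, 0, 0, 0.6, 0, 0, 0]
    - [1, 0, 0, 0.6, 0, 0, 0]
    - [1, 0, 0, 0.6, 0, 0, 0]
    - [1, 0, 0, 0.6, 0, 0, 0]
    - [1, 0, 0, 0.6, 0, 0, 0]
    - [1, 0, 0, 0.6, 0, 0, 0]
    - [1, 0, 0, 0.4, 0, 0, 0]
    - [1, 0, 0, 0.2, 0, 0, 0]
    - [1, 0, 0, 0, 0, 0, 0]
    - [1, 0, 0, 0, 0, 0, 0]

```text
time_s: 17.8
ee_pos: [0.5624, -0.1527, 0.0161]
eef_rot: [3.14, 0.0, 1.336]
force: [-0.2, 0.4, 0.4]
grip_width: 0.0938
grip_force: 0.0
```

Call:
move_arm:
  increments:
    - [0, 0, 0, 0, 0, 0, 0]
    - [0, 0, 0, 0, 0, 0, 0]
    - [0, 0, 0, 0, 0, 0, 0]
    - [0, 0, 0, 0, 0, 0, 0]
    - [0, 0, 0, 0, 0, 0, 0]
    - [0, 0, 0, 0, 0, 0, 0]
    - [0, 0, 0, 0, 0, 0, 0]
    - [0, 0, 0, 0, 0, 0, 0]
    - [0, 0, 0, 0, 0, 0, 0]
    - [0, 0, 0, 0, 0, 0, 0]
    - [0, 0, 0, 0, 0, 0, 0]
    - [0, 0, 0, 0, 0, 0, 0]
    - [0, 0, 0, 0, 0, 0, 0]
    - [0, 0, 0, 0, 0, 0, 0]
  force: 45

```text
time_s: 19.2
ee_pos: [0.5617, -0.1529, 0.0149]
eef_rot: [-3.141, -0.0, 1.336]
force: [-1.5, 0.2, 1.2]
grip_width: 0.0137
grip_force: 45.0
```

Call:
move_arm:
  increments:
    - [0, 0, 0, -0.3, 0, 0, 0]
    - [0, 0, 0, -0.6, 0, 0, 0]
    - [0, 0, 0, -0.8, 0, 0, 0]
    - [0, 0, 0, -0.6, 0, 0, 0]
    - [0, 0, 0, -0.2, 0, 0, -0.043]
    - [0, 0, 0, 0, 0, 0, -0.043]
    - [0, 0.3, -0.02, 0, 0, 0, 0]
    - [0, 0.6, -0.05, 0, 0, 0, 0]
    - [0, 0.6, -0.05, 0, 0, 0, 0]
    - [0, 0.6, -0.05, 0, 0, 0, 0]
    - [0, 0.6, -0.05, 0, 0, 0, 0]
    - [0, 0.6, -0.05, 0, 0, 0, 0]
    - [0, 0.6, -0.05, 0, 0, 0, 0]
    - [0, 0.4, -0.02, 0, 0, 0, 0]
    - [0, 0.2, 0, 0, 0, 0, 0]
    - [0, 0, 0, 0, 0, 0, 0]
    - [0, 0, 0, 0, 0, 0, 0]
    - [0, 0, 0, 0, 0, 0, 0]

```text
time_s: 21.0
ee_pos: [0.5783, 0.0712, 0.14]
eef_rot: [-3.142, 0.0, 1.421]
force: [-0.2, -0.1, -1.5]
grip_width: 0.0136
grip_force: 45.0
```

```bash
python3 - <<'E'
from h import *
o=ctrl.get_obs();c=ctrl.camera("wrist");c["pose"]=wristT(c,o);print(o["ee_pos"],o["eef_rot"],o["force"],o["grip_width"])
np.save("w4.npy",c,allow_pickle=True)
t=ctrl.camera("top");np.save("t4.npy",t,allow_pickle=True)
a=cv2.resize(c["color"][50:300,130:390],(390,375),interpolation=cv2.INTER_CUBIC)
b=cv2.resize(t["color"][120:230,170:290],(400,375),interpolation=cv2.INTER_CUBIC)
cv2.imwrite("pics/wt4.png",np.hstack([a,b]))
E
```

```text
[0.57834245 0.07119732 0.13997498] [-3.14150387e+00  1.34145820e-04  1.42060381e+00] [-0.20791504 -0.11793257 -1.45019014] 0.013566944565257491
```

View pics/wt4.png

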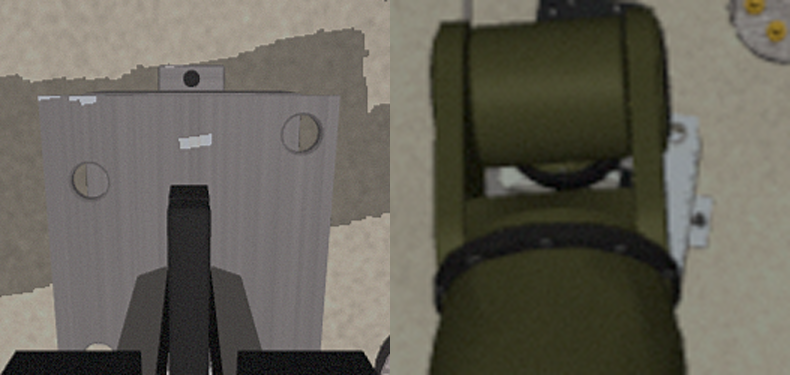

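The wrist half shows cover holes 0 and 2 at crop (90,180) and (300,133). The arm hides the top view. Computing the held cover's pose before lowering.

```bash
python3 - <<'E'
from h import *
c=np.load("w4.npy",allow_pickle=True).item()
Q=np.array([pix2world(c,x,.130)[:2] for x in [(190.3,170),(330.3,138.7)]]);P=HOLES[[0,2]]
print(fit(P,Q)); 
for th,t in((-.150,(.5783,.0712)),):
  M=R.from_euler("z",th).as_matrix();print([np.round(proj(c,M@[*h,.13]+[*t,0]),1) for h in P])
E
```

```text
(array([0.57940209, 0.07302283]), np.float64(-0.14967959709570544), array([0.00045722, 0.00045722]))
[array([188.3, 173.5]), array([329.5, 142.1])]
```

Call:
move_arm:
  increments:
    - [0, 0, 0, 0.2, 0, 0, 0]
    - [0, 0, 0, 0.3, 0, 0, 0]
    - [0, 0, 0, 0.3, 0, 0, 0]
    - [0, 0, 0, 0.15, 0, 0, 0]
    - [0, 0, 0, 0.08, 0, 0, 0]
    - [0, 0, 0, 0, 0, 0, 0]
    - [0, 0, 0, 0, 0, 0, 0]
    - [0, 0, 0, 0, 0, 0, 0]

```text
time_s: 21.9
ee_pos: [0.5787, 0.0721, 0.0891]
eef_rot: [3.141, -0.0, 1.422]
force: [0.6, -0.2, -3.0]
grip_width: 0.0135
grip_force: 45.0
```

```bash
python3 - <<'E'
from h import *
o=ctrl.get_obs();c=ctrl.camera("wrist");c["pose"]=wristT(c,o);print(o["ee_pos"],o["eef_rot"],o["force"])
np.save("w5.npy",c,allow_pickle=True)
s=ctrl.camera("scene");np.save("s5.npy",s,allow_pickle=True)
a=cv2.resize(c["color"][100:220,160:360],(600,360),interpolation=cv2.INTER_CUBIC)
M=R.from_euler("z",-.149).as_matrix();uv=[proj(s,M@[*h,.076]+[.578,.072,0]) for h in HOLES];print(np.round(uv,1).tolist())
b=cv2.resize(s["color"][150:220,250:340],(300,233),interpolation=cv2.INTER_CUBIC);
z=np.zeros((600,600,3),np.uint8);z[:360]=a;z[360:593,:300]=b
cv2.imwrite("pics/w5.png",z)
E
```

```text
[0.57868318 0.07211619 0.08907714] [ 3.14056505e+00 -2.35449456e-04  1.42180870e+00] [ 0.55709227 -0.2084656  -3.03278139]
[[298.7, 163.0], [269.8, 171.1], [318.3, 186.7], [274.2, 199.8]]
```

View pics/w5.png

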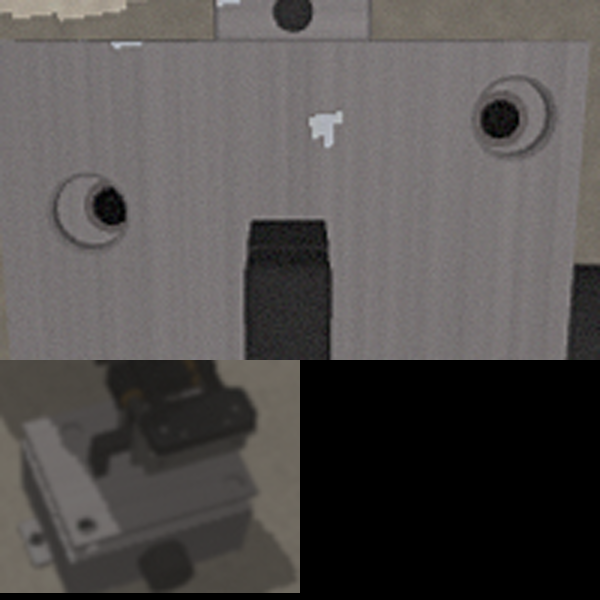

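Through the cover holes the threaded holes show dark: hole0's cover circle is at crop (91,209) with its thread at (109,205), and hole2's circle is at (512,116) with its thread at (499,118). Computing offsets with parallax.

```bash
python3 - <<'E'
from h import *
c=np.load("w5.npy",allow_pickle=True).item();P=HOLES[[0,2]]
f=lambda L:[(160+(u+.5)/3-.5,100+(v+.5)/3-.5) for u,v in L]
C=np.array([pix2world(c,x,.079)[:2] for x in f([(91,209),(512,116)])])
th=f([(109,205),(499,118)]);th2=[dark(c["color"],x,6) for x in th];print(th,th2)
H=np.array([pix2world(c,x,.06)[:2] for x in th])
print(fit(P,C),fit(P,H),(H-C)*1e3)
E
```

```text
[(196.0, 168.0), (326.0, 139.0)] [array([196.18941538, 168.71404764]), array([326.70325765, 139.86154985])]
(array([0.57960256, 0.07425516]), np.float64(-0.15129759321193512), array([0.00037511, 0.00037511])) (array([0.58010148, 0.07152175]), np.float64(-0.14924093193087637), array([0.00039905, 0.00039905])) [[-0.36226319 -2.85396198]
 [ 1.17018848 -2.57578306]]
```

Call:
move_arm:
  increments:
    - [0, -0.03, 0.01, 0.02, 0, 0, 0]
    - [0, -0.022, 0.008, 0.02, 0, 0, 0]
    - [0, 0, 0, 0, 0, 0, 0]
    - [0, 0, 0, 0, 0, 0, 0]
    - [0, 0, 0, 0, 0, 0, 0]
    - [0, 0, 0, 0, 0, 0, 0]

```text
time_s: 22.6
ee_pos: [0.5789, 0.0694, 0.0865]
eef_rot: [3.142, 0.0, 1.422]
force: [0.2, 0.4, -3.1]
grip_width: 0.0135
grip_force: 45.0
```

```bash
python3 - <<'E'
from h import *
o=ctrl.get_obs();c=ctrl.camera("wrist");c["pose"]=wristT(c,o);print(o["ee_pos"],o["eef_rot"],o["force"])
np.save("w6.npy",c,allow_pickle=True)
s=ctrl.camera("scene");np.save("s6.npy",s,allow_pickle=True)
a=cv2.resize(c["color"][100:220,160:360],(600,360),interpolation=cv2.INTER_CUBIC)
b=cv2.resize(np.clip(s["color"][150:218,250:340]*1.7,0,255).astype(np.uint8),(315,238),interpolation=cv2.INTER_CUBIC)
d=cv2.resize(np.clip(s["color"][180:214,260:300]*1.7,0,255).astype(np.uint8),(280,238),interpolation=cv2.INTER_CUBIC)
z=np.zeros((600,600,3),np.uint8);z[:360]=a;z[360:598,:315]=b;z[360:598,320:]=d
cv2.imwrite("pics/w6.png",z)
E
```

```text
[0.57889255 0.06941201 0.08647822] [3.14156041e+00 6.11232352e-06 1.42185240e+00] [ 0.24881283  0.39848102 -3.06299127]
```

View pics/w6.png

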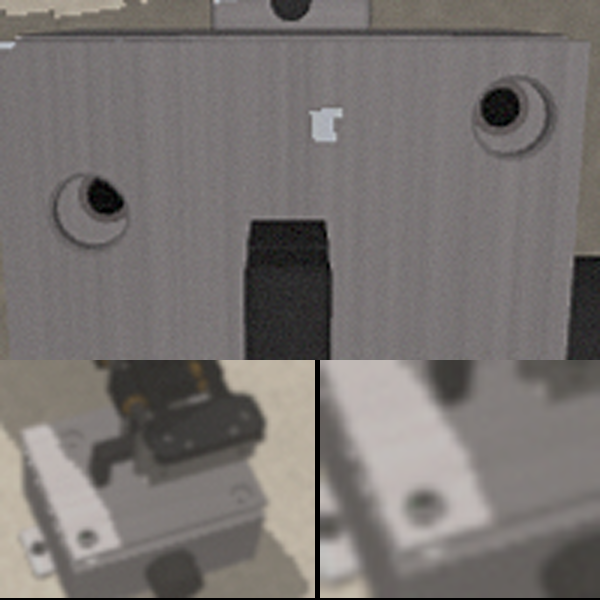

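```bash
python3 - <<'E'
from h import *
c=np.load("w6.npy",allow_pickle=True).item();s=np.load("s6.npy",allow_pickle=True).item();P=HOLES[[0,2]]
f=lambda L:[(160+(u+.5)/3-.5,100+(v+.5)/3-.5) for u,v in L]
for dz in(-.001,0,.001):
  zt=.0765+dz
  C=np.array([pix2world(c,x,zt)[:2] for x in f([(91,210),(513,116)])])
  H=np.array([pix2world(c,x,.06)[:2] for x in f([(104,197),(500,106.5)])])
  print(fit(P,C)[:2],fit(P,H)[:2],((H-C)*1e3).round(2).tolist())
# scene, hole3: crop 7x from (260,180), rim centre ~ (427-320,507-360), dark ~(429-320,503-360)
g=lambda u,v:(260+u/7-.5,180+v/7-.5)
print(pix2world(s,g(106,147),.0765),pix2world(s,g(111,142),.06))
for cen,n in(((.5794,.0715),"pred cover"),):
  M=R.from_euler("z",-.15).as_matrix();h=M@[*HOLES[3],0]+[*cen,0]
  print(n,proj(s,h+[0,0,.0765]),proj(s,h+[0,0,.06]), g(106,147))
E
```

```text
(array([0.57994451, 0.07128914]), np.float64(-0.14929939962036343)) (array([0.58037483, 0.07119507]), np.float64(-0.14442701648754966)) [[-0.3, -0.29], [0.71, 0.19]]
(array([0.57995635, 0.07143973]), np.float64(-0.1492993996203632)) (array([0.58037483, 0.07119507]), np.float64(-0.14442701648754966)) [[-0.52, -0.46], [0.91, 0.05]]
(array([0.57996819, 0.07159031]), np.float64(-0.14929939962036326)) (array([0.58037483, 0.07119507]), np.float64(-0.14442701648754966)) [[-0.75, -0.62], [1.11, -0.08]]
[0.61367422 0.01013588 0.0765    ] [0.60437025 0.01792425 0.06      ]
pred cover [274.30595844 200.18353366] [274.03914591 203.77033216] (274.64285714285717, 200.5)
```

Alignment is within about 1 mm by the wrist view, and the scene view agrees on hole3. One last check that the lap stands upright, using the saved scene picture.

```bash
python3 - <<'E'
from h import *
s=np.load("s6.npy",allow_pickle=True).item();u,v=proj(s,[.508,.333,.03]).astype(int)
cv2.imwrite("pics/lap6.png",cv2.resize(s["color"][v-35:v+35,u-50:u+50],None,fx=5,fy=5,interpolation=cv2.INTER_CUBIC))
E
```

```text
(no output)
```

View pics/lap6.png

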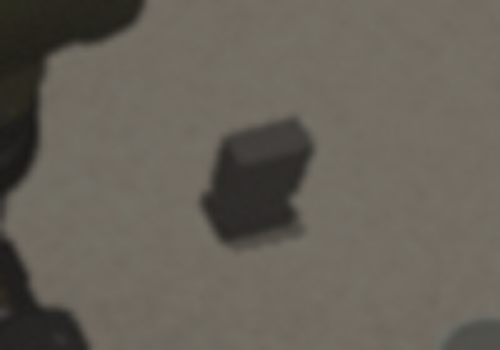

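The lap stands upright on its foot at crop (255,185), clear of everything. Handing in.

```bash
python3 -c "
from h import *
print(ctrl.hand_in())"
```

```text
the job is handed in; nothing more can be done
None
```

I rubbed the land from its right end to its left, stood the lapping block back upright on clear bench, and handed in at about 23 s with the cover held level about 11 mm above the lamp house; the wrist view put holes 0 and 2 within about 1 mm, and the scene view agreed at hole 3 (hole 1 was not checked separately).

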